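Free and hold back the belt tensioner of a test rig

TASK

A colleague is about to slip a new belt onto the small belt-drive test rig on the lab bench. First turn the rig's locking knob clockwise until it clicks past its detent and frees the tensioner arm; then push the arm's idler roller back against the spring, past the ratchet's click, to its end stop or nearly so, and finish while still holding it there with the gripper's fingers (the ratchet alone would let it come partway back). Leave the knob turned and the other things on the bench where they are.

Things in the scene. Friction and masses are not known exactly. Their poses are not given: they have to be found in the camera images.
- knob_grip (a point): Locking knob's grip point, on its vertical axis, 84 mm above the bench, in a black upright grip bar 48 mm long (own x), 14 mm thick (own y), spanning 56 to 99 mm above the bench, over a black disc 42 mm across (top at 59 mm) and a steel cam. Turns with the knob. Pinch the bar across its 14 mm. Nothing else within 70 mm of the axis is higher than 58 mm.
- knob (a joint): Knob turn in rad, growing clockwise seen from above (the bar's yaw falls as it grows), 0 to 1.4 (end stop). Starts at 0 to 0.35: its cam blocks the arm. From about 0.5 to 0.75 a spring plunger resists with about 0.2 N m, then snaps it on to about 1.0, where the arm is free. Must end above 0.92; aim for 1.15. It stays where left outside 0.5 to 1.0.
- roller (a point): Centre of the idler roller: black upright cylinder, 36 mm across, 51 to 87 mm above the bench (this point 69 mm), on the free end of the flat steel tensioner arm (22 mm wide, top at 50 mm). Turns with the arm: own +x is the level direction to push in (it swings with the arm), own +y points along the arm to the pivot, z up. The pushed side (-x) is clear down to the base plate (12 mm).
- pivot (a point): The tensioner arm's vertical pivot axis, 110 mm from the roller's centre, 45 mm above the bench; fixed to the rig. Own axes parallel to the roller's.
- tensioner (a joint): Swing of the arm in rad, anticlockwise from above: 0 = sprung fully out (start), 0.72 = end stop. Needs about 3 N at the roller at 0, 10 N at 0.65, about 2 N more while the tooth lifts the pawl (0.1 to 0.25). Clicks at about 0.40 to 0.45; if let go later it falls back onto the pawl at about 0.43. Hold it above 0.54; aim for 0.64. Locked until the knob is turned.
- pawl (a joint): Lift of the brass ratchet pawl slider in m: about 0 when down, up to about 0.006 as the tooth passes under it, 0 again once it has clicked. It sits next to the pivot and is not to be touched.
- rig: The rig: aluminium base plate 310 x 320 mm, 12 mm thick, bolted to the bench, origin at the centre of its underside, own x axis across the 310 mm. In its frame (mm): pivot (0, 30), knob axis (-42, 78), black motor with small pulley (110, 105) and large pulley (110, -120), both up to 92 mm tall; the roller moves from (-33, -75) to (45, -70).
- bearing: Bystander: steel ball bearing, 32 mm across, 10 mm tall, lying on the plate between the two pulleys. Origin under its centre.
- spare_pulley: Bystander: spare aluminium pulley, 36 mm across, 30 mm tall, standing on the plate's edge nearest the robot. Origin under its centre.
- wrench: Bystander: steel wrench 180 mm long, lying on the bench at the rig's right.
- driver: Bystander: black-handled screwdriver 200 mm long, lying on the bench at the rig's left.
- multimeter: Bystander: grey handheld meter 150 x 75 x 34 mm, lying on the bench.
- mug: Bystander: white mug 80 mm across, 95 mm tall.
- parts_tray: Bystander: black divided tray 120 x 170 x 35 mm.

How it is judged:
By the outcome, as a careful person would: the job done as asked, in the order asked, and still so for the second after the job is handed in, while the arm keeps its last pose, push and grip.
It also fails if it takes over 54 s, if anything falls off the work surface, if the arm or the gripper's body presses on something with over 40 N, if the wrist force passes 120 N, or if a joint passes its speed limit or range.

ROBOT

A 6-joint arm with a two-finger parallel gripper is mounted at the origin on the work surface. World frame = base frame: x ahead of the robot, y to its left, z up, the work surface at z = 0. Lengths are in m, angles in degrees, forces in N, time in s.
With the tool pointing down it reaches from about 0.4 to 0.825 m from the base axis. Payload 7 kg.
Tool frame: the origin (TCP) lies on the front face of the gripper's body, between the roots of the fingers; the fingertips stand 66 mm ahead of it and the grasp point (between the pads) lies 47 mm ahead of it; z points along the fingers, y is the line along which they close (so a half turn about z gives the same grasp; the last joint's range is limited). The gripper opens to 88 mm and grips with 3 to 60 N. Pads are 19 mm wide; open, the fingers measure 130 mm over their backs; the gripper's body (78 mm by 193 mm) begins 47 mm behind the grasp point.
Start: joints at [93.398, 20.546, 0.682, 0, -70.136, -16.507], TCP at [0.153, 0.657, 0.292] pointing down, gripper open.
Joint ranges: [-176.03, 176.03], [-82.01, 121.73], [-58.28, 71.71], [-173.87, 95.51], [-174.79, -0.11], [-173.66, 173.66]. Speed limits (degrees/s): [136.94, 136.94, 172.46, 180, 180, 180].

INTERFACE

Orientations are given as [roll, pitch, yaw] about the fixed x, y, z axes, in that order (R = Rz(yaw) Ry(pitch) Rx(roll)).
In Python, from plant import ctrl gives the robot as it stands.
- The arm moves only by the tool send_rows, never from a script. Its argument "deltas" is a list of rows, each a list of 2 entries, a list of its own where there are three numbers: the shift along the tool's x, y, z each as a share of 800 mm, from -1 to 1, then the turn about the tool's z as a share of 90 degrees, from -1 to 1. A call has exactly 5 rows; each row is the pose to reach, as a shift and turn from the pose commanded when the call began, along the tool's axes at that moment; what a row does not reach only later rows make up. A row lasts 1/12 s, in which the tool goes at most 41.7 mm and 7.16 degrees, less where a joint would pass 70% of its speed; a pose out of reach is approached as far as the arm can. A call with a number of a shift or a turn outside -1 to 1 is refused whole. A call with a gripper value outside its range is refused whole. "gripper" is the opening, from 0 (shut) to 1 (fully open), set as the call begins (left out, the last holds). The fingers move at their own pace and stop on an object; the grip force is fixed at half the most. Time passes only in rows, so rows that repeat a pose let the fingers close, or fill a call up. It gives the time, the measured TCP pose, the force, the opening and the grip force at its end, in the units of the state.
- ctrl.get_obs(): the state, without advancing time (a new reading comes with each control period).
- ctrl.snapshot(name): name is "scene" or "top"; returns a dict with "color" (384x512x3 uint8, red, green, blue), "vertical_fov" (degrees; the focal length in pixels is half the picture's height over the tangent of half this angle, whatever the lens; pixels are square), "cx", "cy" (the principal point, pixels), "rvec" (rotation vector, rad) and "tvec" (3), from world to camera coordinates, as OpenCV has them. Camera axes: x right, y down, z forward; pixel columns grow to the right and rows downward; lengths in m; the calibration is good to about 2 mm. A picture is of the moment at which its call begins. There is no depth.
- ctrl.close_job(): hands the job in; it is judged then, once.
Trained networks look in a picture, given as the dict that the camera call returned (one of the last four; its "shot" number tells which), for a name from the list of things; names that differ only in an ending like _2 or _b are one class to them, and where a whole thing is asked for, a point or a joint stands for the part that bears it (a point fixed in the world has none). Each returns a list of dicts, best first, with "conf" (0 to 1); they miss things now and then, are a little off and sometimes report something else, mostly with a low value. They report only what shows in the picture. A call takes as long as a camera call.
- ctrl.boxes_of(picture, thing): "xy" ([column, row] as shares, 0 to 1, of the picture: columns of its width, rows of its height, amid what is visible of it).
- ctrl.cut_out(picture, thing): "pixels" (384x512 bool, what is visible of it) and "xy" ([column, row] as shares, 0 to 1, of the picture: columns of its width, rows of its height, amid what is visible of it).
The state is a dict: "clock": time; "joint_pos": joint angles; "qvel": joint speeds; "tau": joint torques, N m; "tool_pos": TCP position; "orientation": TCP orientation; "force": force on the tool from outside, world axes, zero at the start; "moment": the same for the moment, N m; "opening": finger opening in m; "gripper_force": force on a finger pad.
Only numpy, scipy, OpenCV 4.12 (cv2) and the standard library are available. Lean on these libraries where they do the work, as an engineer would, in place of code of your own. Each camera call takes 0.05 s, during which the arm holds its last target. There are 200 camera calls.

## Working session

There is one attempt and no reset: what is moved stays moved. The work goes in short steps, Python scripts to look and compute and a tool call to move; the robot and the scene stay as the last step left them, time stands still between calls to the robot, and variables do not carry over. Pictures are saved under pics/ and viewed, at most 10 in all, crops included, and the job is handed in when it is done.

Besides the shell and the picture viewer there is one more tool, called after ">>>" as a command line: name --argument value ..., lists and objects as JSON in quotes. send_rows: Moves the arm, as the interface text tells. Shift numbers are shares of 800 mm and turn numbers shares of 90 degrees, none past 1 either way. Its arguments: {"type":"object","properties":{"deltas":{"type":"array","items":{"type":"array"}},"gripper":{"type":"number"}},"required":["deltas"]}

```bash
mkdir -p pics; cat > h.py <<'E'
import numpy as np, cv2
from plant import ctrl
def cam(s):
    f=192/np.tan(np.radians(s["vertical_fov"])/2)
    K=np.array([[f,0,s["cx"]],[0,f,s["cy"]],[0,0,1]]);R=cv2.Rodrigues(np.array(s["rvec"],float))[0]
    return K,R,np.array(s["tvec"],float).ravel()
def ray(s,px):
    K,R,t=cam(s);d=R.T@np.linalg.solve(K,[px[0],px[1],1]);return -R.T@t,d
def atz(s,px,z):
    o,d=ray(s,px);return o+d*(z-o[2])/d[2]
def tri(ss,pp):
    A=0;b=0
    for s,p in zip(ss,pp):
        o,d=ray(s,p);d=d/np.linalg.norm(d);M=np.eye(3)-np.outer(d,d);A=A+M;b=b+M@o
    return np.linalg.solve(A,b)
def proj(s,P):
    K,R,t=cam(s);q=K@(R@np.array(P,float)+t);return q[:2]/q[2]
E
cat > a.py <<'E'
from h import *
np.set_printoptions(precision=4,suppress=True)
S={n:ctrl.snapshot(n) for n in("scene","top")}
for n,s in S.items():
    cv2.imwrite(f"pics/{n}0.png",s["color"][...,::-1]);print(n,s["vertical_fov"],s["cx"],s["cy"],ray(s,(256,192)))
hz=dict(knob_grip=.084,roller=.069,bearing=.017,spare_pulley=.027,pivot=.045,rig=.012,pawl=.05,mug=.05,multimeter=.03)
for th,z in hz.items():
    P=[]
    for n,s in S.items():
        for r in ctrl.boxes_of(s,th)[:2]:
            p=np.array(r["xy"])*[512,384];print(th,n,round(r["conf"],2),p,atz(s,p,z)[:2])
        r=ctrl.boxes_of(s,th)
        if r:P.append((s,np.array(r[0]["xy"])*[512,384]))
    if len(P)==2:print("  tri",tri(*zip(*P)))
print(ctrl.get_obs())
E
python3 a.py
```

```text
scene 57.88184520727761 248.38080309386908 189.7984476428975 (array([ 1.3298, -0.128 ,  0.7941]), array([-0.7484,  0.0705, -0.6599]))
top 49.84265887892168 255.59457355408023 194.6638979247138 (array([ 0.3839, -0.0624,  1.6711]), array([ 0.096 ,  0.002 , -0.9954]))
knob_grip scene 0.9 [272.384  215.3088] [ 0.6296 -0.0142]
knob_grip top 0.73 [241.92   174.2976] [ 0.6052 -0.0039]
  tri [ 0.6079 -0.0069  0.0618]
roller scene 0.77 [241.408  217.6128] [ 0.6169 -0.103 ]
roller scene 0.47 [309.2992 234.5856] [0.6978 0.0807]
roller top 0.87 [265.0112 178.9056] [ 0.5902 -0.0938]
  tri [ 0.5932 -0.0983  0.0447]
bearing scene 0.58 [241.408  214.3104] [ 0.5512 -0.1004]
bearing scene 0.47 [230.0928 257.8176] [ 0.7197 -0.1417]
bearing top 0.37 [275.4048 153.792 ] [ 0.7   -0.136]
  tri [ 0.6766 -0.1176  0.1435]
spare_pulley scene 0.63 [252.7232 196.992 ] [ 0.4838 -0.059 ]
spare_pulley top 0.62 [253.2864 205.2864] [ 0.4892 -0.049 ]
  tri [ 0.4886 -0.0542  0.0311]
pivot scene 0.72 [238.4896 215.3088] [ 0.5828 -0.1105]
pivot top 0.59 [262.0928 180.0192] [ 0.5888 -0.0828]
  tri [ 0.5878 -0.0967  0.0495
[... 230 characters left out ...]
.0509]
multimeter scene 0.92 [170.8032 163.3152] [ 0.2771 -0.3458]
multimeter top 0.56 [324.5056 262.8864] [ 0.2657 -0.3316]
multimeter top 0.17 [213.7088 165.0048] [0.6491 0.1119]
  tri [ 0.2656 -0.3406  0.021 ]
{'clock': 1.9, 'joint_pos': array([ 93.3972,  20.5483,   0.681 ,   0.0006, -70.1363, -16.5085]), 'qvel': array([ 0.0046, -0.0439, -0.0488,  0.0139, -0.0145,  0.0357]), 'tau': array([ -0.0024, -58.2373,  29.3301,   7.0022,   0.0125,  -0.    ]), 'tool_pos': array([0.1531, 0.6574, 0.2921]), 'orientation': array([179.9967,  -0.0015, -13.1112]), 'force': array([ 0.0039,  0.0644, -0.7497]), 'moment': array([-0.0063,  0.0051,  0.0289]), 'gripper_force': 0.0, 'opening': 0.08788486619753241}
```

```bash
python3 -c "
import cv2
a=cv2.imread('pics/scene0.png')[170:300,180:350];b=cv2.imread('pics/top0.png')[125:225,180:320]
cv2.imwrite('pics/c1.png',cv2.resize(a,None,fx=4.6,fy=4.6,interpolation=2))
cv2.imwrite('pics/c2.png',cv2.resize(b,None,fx=5.7,fy=5.7,interpolation=2))"
```

```text
(no output)
```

View pics/c1.png

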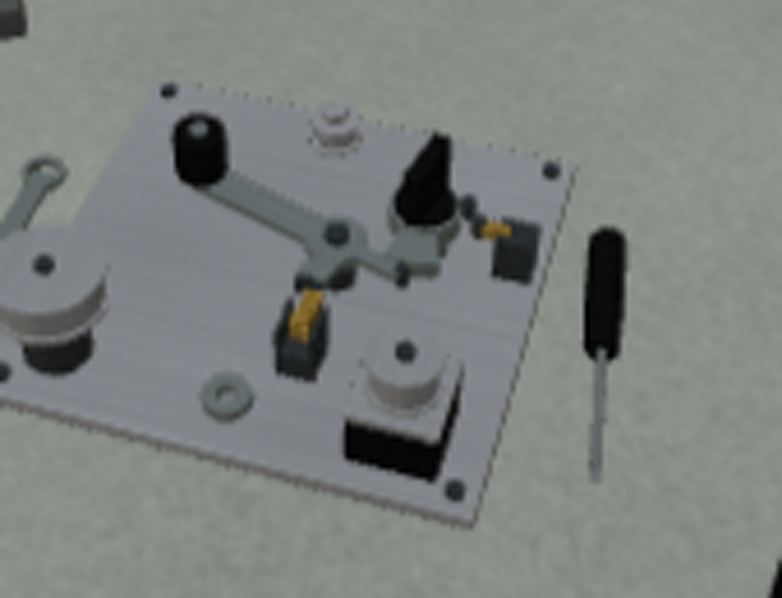

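View pics/c2.png

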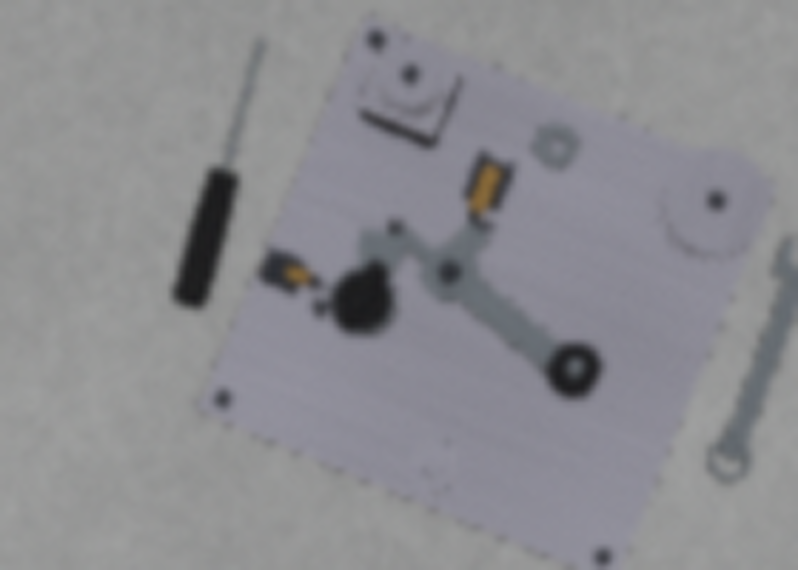

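```bash
cat > b.py <<'E'
from h import *
from scipy.optimize import least_squares
np.set_printoptions(precision=4,suppress=True)
S={n:ctrl.snapshot(n) for n in("scene","top")}
import pickle;pickle.dump(S,open("S.pkl","wb"))
O={"scene":(180,170,4.6),"top":(180,125,5.7)}
c=lambda n,u,v:np.array([O[n][0]+(u+.5)/O[n][2]-.5,O[n][1]+(v+.5)/O[n][2]-.5])
F=[((0,30,None),(337,233),(450,271)),((110,105,92),(405,352),(410,74)),((110,-120,92),(43,265),(716,201)),((-33,-75,87),(200,128),(573,369))]
for f in F: print(f[0],tri([S["scene"],S["top"]],[c("scene",*f[1]),c("top",*f[2])]))
def W(p,P): 
    a=p[2];return np.array([p[0]+P[0]*np.cos(a)-P[1]*np.sin(a),p[1]+P[0]*np.sin(a)+P[1]*np.cos(a),P[2]])
pts=[(f[0][0]/1e3,f[0][1]/1e3,(f[0][2] or 54)/1e3) for f in F]
def res(p): return np.concatenate([proj(S[n],W(p,P))-c(n,*f[i+1]) for P,f in zip(pts,F) for i,n in enumerate(("scene","top"))])
r=least_squares(res,[.6,-.06,-.3],loss="soft_l1");p=r.x;print(p,np.degrees(p[2]));print(res(p).reshape(-1,4))
k=W(p,(-.042,.078,.084));print("knob",k,"roller",W(p,(-.033,-.075,.069)),"pivot",W(p,(0,.03,.045)))
D={}
for n in S:
    g=S[n]["color"].max(2); q=proj(S[n],k).astype(int); m=np.zeros(g.shape,bool);m[q[1]-16:q[1]+17,q[0]-14:q[0]+15]=1
    D[n]=(g<60)&m; print(n,q,D[n].sum(),[ (r["conf"],r["pixels"].sum()) for r in ctrl.cut_out(S[n],"knob_grip")[:1]])
def sil(n,x,y,a,u=4):
    im=np.zeros((384*u,512*u),np.uint8)
    d=np.array([np.cos(a),np.sin(a)]);e=np.array([-d[1],d[0]])
    box=[[*(np.array([x,y])+i*.024*d+j*.007*e),z] for i in(-1,1) for j in(-1,1) for z in(.056,.099)]
    t=np.linspace(0,6.28,24);dk=[[x+.021*np.cos(v),y+.021*np.sin(v),z] for v in t for z in(.05,.059)]
    for B in(box,dk):
        h=cv2.convexHull(np.array([(proj(S[n],P)+.5)*u for P in B],np.float32)).astype(int);cv2.fillPoly(im,[h],255)
    return cv2.resize(im,(512,384),interpolation=cv2.INTER_AREA)/255.
best=[]
for a in range(-90,90,3):
  for dx in(-.004,-.002,0,.002,.004):
    for dy in(-.004,-.002,0,.002,.004):
      s=0
      for n in S:
        m=sil(n,k[0]+dx,k[1]+dy,np.radians(a));s+=np.abs(m-D[n]).sum()
      best.append((s,a,dx,dy))
best.sort();print(*best[:12],sep="\n")
V=[]
for n in S:
    q=proj(S[n],k).astype(int);im=S[n]["color"][...,::-1].copy()[q[1]-20:q[1]+21,q[0]-20:q[0]+21]
    V.append(cv2.convertScaleAbs(cv2.resize(im,(390,390),interpolation=2),alpha=1.6))
cv2.imwrite("pics/k.png",np.hstack(V))
E
python3 b.py
```

```text
(0, 30, None) [ 0.6184 -0.0689  0.0567]
(110, 105, 92) [ 0.7484 -0.0406  0.0918]
(110, -120, 92) [ 0.6636 -0.2491  0.0908]
(-33, -75, 87) [ 0.5479 -0.153   0.0899]
[ 0.6066 -0.0967 -0.3863] -22.132422346960094
[[ 0.2169  0.5038  0.1496  0.2375]
 [ 0.3221 -0.1503  0.3868  0.113 ]
 [ 0.2304 -0.371   0.3369  0.0154]
 [ 0.1659  0.7043  0.4282  0.1107]]
knob [ 0.5971 -0.0086  0.084 ] roller [ 0.5478 -0.1537  0.069 ] pivot [ 0.6179 -0.0689  0.045 ]
scene [272 207] 205 [(0.63, np.int64(386))]
top [243 176] 88 [(0.47, np.int64(143))]
(np.float64(90.27843137254901), -27, -0.002, 0)
(np.float64(90.63921568627451), -24, -0.002, 0)
(np.float64(92.03137254901961), -30, -0.002, 0)
(np.float64(93.46666666666667), -27, -0.004, 0)
(np.float64(93.96862745098039), -30, 0, 0)
(np.float64(94.08627450980391), -27, 0, 0)
(np.float64(94.64313725490194), -24, 0, 0)
(np.float64(94.65098039215685), -30, 0, -0.002)
(np.float64(95.26666666666668), -24, -0.004, 0)
(np.float64(95.52156862745099), -30, -0.002, -0.002)
(np.float64(96.32549019607843), -21, -0.002, 0)
(np.float64(96.32941176470588), -27, -0.002, -0.002)
```

View pics/k.png

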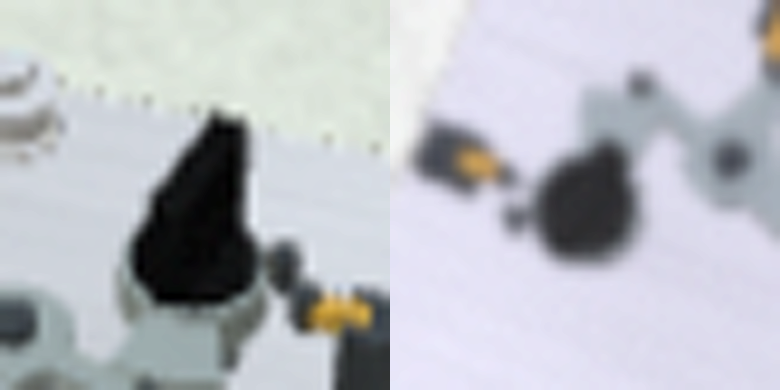

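The scene crop shows the roller top at about (223, 198) px and the knob bar at (275, 205). In the top view they are at (280, 190) and (243, 178). The rig yaw is about -22° and the bar yaw about -27°.

```bash
cat > go.py <<'E'
import sys;from h import *
from scipy.spatial.transform import Rotation as Ro
x,y,z,psi=map(float,sys.argv[1:5]);o=ctrl.get_obs()
R=Ro.from_euler("xyz",o["orientation"],degrees=True)
d=R.inv().apply(np.array([x,y,z])-o["tool_pos"]);t=(o["orientation"][2]-psi+180)%360-180
print("t",round(o["clock"],2),"pos",o["tool_pos"].round(4),"rpy",o["orientation"].round(1),"mm",(d*1e3).round(1),"SHARE",(d/.8).round(4),"turn",round(t/90,4),"rows",np.linalg.norm(d)/.0417,"F",o["force"].round(1))
E
python3 go.py .596 -.0086 .22 -27
```

```text
t 2.1 pos [0.1531 0.6574 0.2922] rpy [-180.    -0.   -13.1] mm [582.4 548.2  72.2] SHARE [0.728  0.6852 0.0902] turn 0.1543 rows 19.257899276525432 F [-0.  -0.4  0.6]
```

>>> send_rows --deltas '[[[0.036,0.034,0],0.03],[[0.072,0.068,0],0.06],[[0.109,0.103,0],0.09],[[0.145,0.137,0],0.12],[[0.182,0.171,0],0.154]]' --gripper 1

```text
clock: 2.52
tool_pos: [0.2645, 0.4895, 0.2923]
orientation: [-180.0, 0.0, -27.1]
force: [0.1, 1.1, 0.2]
opening: 0.0875
gripper_force: 0.0
```

```bash
python3 go.py .596 -.0086 .22 -27
```

```text
t 2.52 pos [0.2645 0.4895 0.2923] rpy [-180.     0.   -27.1] mm [521.8 292.7  72.2] SHARE [0.6523 0.3659 0.0902] turn -0.0007 rows 14.452192980789208 F [0.1 1.1 0.2]
```

>>> send_rows --deltas '[[[0.043,0.024,0],0],[[0.087,0.049,0],0],[[0.13,0.073,0],0],[[0.174,0.098,0],0],[[0.217,0.122,0],0]]'

```text
clock: 2.93
tool_pos: [0.3749, 0.3236, 0.2926]
orientation: [-179.9, -0.0, -26.9]
force: [0.7, 1.9, 0.3]
opening: 0.0874
gripper_force: 0.0
```

>>> send_rows --deltas '[[[0.043,0.024,0],0],[[0.087,0.049,0],0],[[0.13,0.073,0],0],[[0.174,0.098,0],0],[[0.217,0.122,0],0]]'

```text
clock: 3.35
tool_pos: [0.4855, 0.1578, 0.2927]
orientation: [-179.9, -0.0, -27.0]
force: [1.0, 1.1, -0.7]
opening: 0.0876
gripper_force: 0.0
```

>>> send_rows --deltas '[[[0.043,0.024,0.01],0],[[0.085,0.048,0.03],0],[[0.12,0.07,0.05],0],[[0.16,0.092,0.07],0],[[0.19,0.108,0.09],0]]'

```text
clock: 3.77
tool_pos: [0.5822, 0.0113, 0.2196]
orientation: [-180.0, -0.0, -27.0]
force: [0.7, 0.1, 1.1]
opening: 0.0875
gripper_force: 0.0
```

```bash
python3 go.py .596 -.0086 .131 -27
```

```text
t 3.77 pos [0.5822 0.0113 0.2196] rpy [-180.   -0.  -27.] mm [21.3 11.5 88.6] SHARE [0.0267 0.0144 0.1108] turn -0.0002 rows 2.2034524083480838 F [0.7 0.1 1.1]
```

>>> send_rows --deltas '[[[0.02,0.01,0],0],[[0.027,0.014,0.02],0],[[0.027,0.014,0.04],0],[[0.027,0.014,0.055],0],[[0.027,0.014,0.055],0]]'

```text
clock: 4.18
tool_pos: [0.5939, -0.0067, 0.1734]
orientation: [179.8, 0.2, -27.0]
force: [-0.8, 0.1, 0.0]
opening: 0.0874
gripper_force: 0.0
```

```bash
python3 go.py .596 -.0086 .131 -27
```

```text
t 4.18 pos [ 0.5939 -0.0067  0.1734] rpy [179.8   0.2 -27. ] mm [ 2.9  0.7 42.4] SHARE [0.0036 0.0008 0.053 ] turn -0.0004 rows 1.0198007833322276 F [-0.8  0.1  0. ]
```

>>> send_rows --deltas '[[[0.003,0.001,0.012],0],[[0.003,0.001,0.025],0],[[0.003,0.001,0.04],0],[[0.003,0.001,0.053],0],[[0.003,0.001,0.053],0]]'

```text
clock: 4.6
tool_pos: [0.5959, -0.0079, 0.1316]
orientation: [179.9, 0.1, -27.0]
force: [-0.1, 0.2, -0.4]
opening: 0.0875
gripper_force: 0.0
```

>>> send_rows --deltas '[[[0,0,0],0],[[0,0,0],0],[[0,0,0],0],[[0,0,0],0],[[0,0,0],0]]' --gripper 0

```text
clock: 5.02
tool_pos: [0.5973, -0.0077, 0.1343]
orientation: [-180.0, -0.0, -27.0]
force: [0.1, -0.3, -0.7]
opening: 0.0598
gripper_force: 0.0
```

>>> send_rows --deltas '[[[0,0,0],0],[[0,0,0],0],[[0,0,0],0],[[0,0,0],0],[[0,0,0],0]]'

```text
clock: 5.43
tool_pos: [0.597, -0.0078, 0.1337]
orientation: [180.0, 0.0, -27.0]
force: [0.1, 0.4, -0.6]
opening: 0.0263
gripper_force: 0.0
```

>>> send_rows --deltas '[[[0,0,0],0],[[0,0,0],0],[[0,0,0],0],[[0,0,0],0],[[0,0,0],0]]'

```text
clock: 5.85
tool_pos: [0.5967, -0.0099, 0.1338]
orientation: [179.8, 0.0, -27.0]
force: [1.0, -11.8, 0.0]
opening: 0.0139
gripper_force: 30.0
```

```bash
python3 go.py .596 -.0086 .131 -88; python3 -c "
from plant import ctrl
o=ctrl.get_obs();print(o['moment'],o['joint_pos'],o['opening'],o['gripper_force'])"
```

```text
t 5.85 pos [ 0.5967 -0.0099  0.1338] rpy [179.8   0.  -27. ] mm [-1.2 -0.9  2.8] SHARE [-0.0015 -0.0011  0.0035] turn 0.678 rows 0.07523131082354399 F [  1.  -11.8   0. ]
[-4.08687831 -0.39150418  0.07132619] [ 17.86231582  21.68422566 -20.6182236    0.16272869 -47.82084194
  45.04721187] 0.013883753920518074 29.998187720775604
```

>>> send_rows --deltas '[[[0,0.002,0],0],[[0,0.003,0],0.04],[[0,0.003,0],0.08],[[0,0.003,0],0.12],[[0,0.003,0],0.16]]'

```text
clock: 6.27
tool_pos: [0.5962, -0.0107, 0.1338]
orientation: [180.0, -0.0, -41.5]
force: [1.5, -5.1, -2.1]
opening: 0.0139
gripper_force: 30.0
```

>>> send_rows --deltas '[[[0,0,0],0.04],[[0,0,0],0.08],[[0,0,0],0.12],[[0,0,0],0.16],[[0,0,0],0.2]]'

```text
clock: 6.68
tool_pos: [0.5957, -0.0111, 0.1337]
orientation: [179.9, -0.0, -59.5]
force: [-0.3, -6.6, 1.3]
opening: 0.0134
gripper_force: 30.0
```

```bash
python3 go.py .596 -.0086 .131 -88; python3 -c "
from plant import ctrl
o=ctrl.get_obs();print(o['moment'],o['joint_pos'],o['opening'],o['gripper_force'])"
```

```text
t 6.68 pos [ 0.5957 -0.0111  0.1337] rpy [179.9  -0.  -59.5] mm [-2.  -1.5  2.7] SHARE [-0.0025 -0.0019  0.0034] turn 0.3164 rows 0.0886490956181251 F [-0.3 -6.6  1.3]
[-2.1501408  -0.15003962  0.2709872 ] [ 17.75260482  21.59715472 -20.73687016   0.09043036 -47.74108784
  12.66543027] 0.013356981609791428 30.04820466041565
```

>>> send_rows --deltas '[[[0,0,0],0.04],[[0,0,0],0.08],[[0,0,0],0.12],[[0,0,0],0.16],[[0,0,0],0.2]]'

```text
clock: 7.1
tool_pos: [0.5952, -0.0113, 0.1337]
orientation: [179.9, -0.1, -77.6]
force: [-1.8, -6.5, 2.0]
opening: 0.0142
gripper_force: 30.0
```

>>> send_rows --deltas '[[[0,0,0],0.03],[[0,0,0],0.06],[[0,0,0],0.09],[[0,0,0],0.12],[[0,0,0],0.12]]'

```text
clock: 7.52
tool_pos: [0.5949, -0.0113, 0.1337]
orientation: [179.9, -0.1, -88.4]
force: [-3.2, -6.3, 3.1]
opening: 0.0139
gripper_force: 30.0
```

```bash
cat > st.py <<'E'
from plant import ctrl
o=ctrl.get_obs();print(o['moment'].round(2),o['joint_pos'].round(1),o['opening'],o['gripper_force'])
E
python3 go.py .596 -.0086 .131 -88; python3 st.py
```

```text
t 7.52 pos [ 0.5949 -0.0113  0.1337] rpy [ 1.799e+02 -1.000e-01 -8.840e+01] mm [-2.7 -1.2  2.7] SHARE [-0.0034 -0.0015  0.0034] turn -0.0041 rows 0.09668356990797408 F [-3.2 -6.3  3.1]
[-2.11  0.75  0.  ] [ 17.7  21.6 -20.8   0.1 -47.8 -16.2] 0.01387401007642661 29.998412132263184
```

>>> send_rows --deltas '[[[0,0,0],0],[[0,0,0],0],[[0,0,0],0],[[0,0,0],0],[[0,0,0],0]]' --gripper 0.5

```text
clock: 7.93
tool_pos: [0.5961, -0.0097, 0.1338]
orientation: [-180.0, 0.0, -88.2]
force: [0.3, 0.1, -0.3]
opening: 0.0406
gripper_force: 0.0
```

>>> send_rows --deltas '[[[0,0,-0.02],0],[[0,0,-0.04],0],[[0,0,-0.06],0],[[0,0,-0.08],0],[[0,0,-0.1],0]]'

```text
clock: 8.35
tool_pos: [0.5959, -0.0098, 0.2145]
orientation: [-180.0, 0.0, -88.2]
force: [-0.3, -0.3, -0.1]
opening: 0.044
gripper_force: 0.0
```

```bash
cat > plan.py <<'E'
import numpy as np
p=np.array([.6066,-.0967]);a=-.3863;c,s=np.cos(a),np.sin(a);R=np.array([[c,-s],[s,c]])
psi=np.radians(-10);u=np.array([np.cos(psi),np.sin(psi)])
for th in (0,.1,.2,.3,.4,.5,.55,.6,.64,.68):
    q=np.arctan2(-105,-33)+th;r=p+R@np.array([.11*np.cos(q),.03+.11*np.sin(q)])
    print(th,"roller",r.round(4),"tcp",(r-.0275*u).round(4))
E
python3 plan.py; python3 go.py .48 -.14 .21 -10
```

```text
0 roller [ 0.5478 -0.1537] tcp [ 0.5207 -0.1489]
0.1 roller [ 0.5566 -0.1603] tcp [ 0.5295 -0.1555]
0.2 roller [ 0.5661 -0.1659] tcp [ 0.539  -0.1611]
0.3 roller [ 0.576  -0.1706] tcp [ 0.5489 -0.1658]
0.4 roller [ 0.5864 -0.1743] tcp [ 0.5593 -0.1695]
0.5 roller [ 0.597  -0.1769] tcp [ 0.57   -0.1721]
0.55 roller [ 0.6025 -0.1778] tcp [ 0.5754 -0.173 ]
0.6 roller [ 0.6079 -0.1785] tcp [ 0.5808 -0.1737]
0.64 roller [ 0.6123 -0.1788] tcp [ 0.5852 -0.174 ]
0.68 roller [ 0.6167 -0.1789] tcp [ 0.5896 -0.1741]
t 8.35 pos [ 0.5959 -0.0098  0.2145] rpy [-180.     0.   -88.2] mm [126.4 120.1   4.5] SHARE [0.158  0.1501 0.0056] turn -0.8684 rows 4.182028487115899 F [-0.3 -0.3 -0.1]
```

>>> send_rows --deltas '[[[0.04,0.038,0],-0.07],[[0.08,0.076,0],-0.14],[[0.12,0.113,0],-0.21],[[0.158,0.15,0],-0.28],[[0.158,0.15,0],-0.35]]' --gripper 0

```text
clock: 8.77
tool_pos: [0.4757, -0.1427, 0.2137]
orientation: [179.9, 0.1, -56.5]
force: [-0.4, 0.4, -0.4]
opening: 0.0161
gripper_force: 0.0
```

>>> send_rows --deltas '[[[0,0,0],-0.07],[[0,0,0],-0.14],[[0,0,0],-0.21],[[0,0,0],-0.28],[[0,0,0],-0.35]]'

```text
clock: 9.18
tool_pos: [0.4801, -0.1401, 0.2139]
orientation: [-180.0, -0.0, -24.9]
force: [-0.5, 0.1, 0.2]
opening: 0.0006
gripper_force: 0.0
```

>>> send_rows --deltas '[[[0,0,0],-0.07],[[0,0,0],-0.14],[[0,0,0],-0.17],[[0,0,0],-0.17],[[0,0,0],-0.17]]'

```text
clock: 9.6
tool_pos: [0.4801, -0.14, 0.2138]
orientation: [-180.0, -0.0, -10.0]
force: [1.2, 0.7, 0.2]
opening: 0.0004
gripper_force: 0.0
```

```bash
cat > look.py <<'E'
import sys;from h import *
V=[]
for n,P,w in(("scene",(.597,-.07,.06),50),("top",(.597,-.07,.06),42)):
    s=ctrl.snapshot(n);q=proj(s,P).astype(int);im=s["color"][...,::-1][q[1]-w:q[1]+w,q[0]-w:q[0]+w]
    V.append(cv2.convertScaleAbs(cv2.resize(im,(400,400),interpolation=2),alpha=1.4))
cv2.imwrite(sys.argv[1],np.hstack(V))
E
python3 look.py pics/l1.png;python3 go.py .482 -.143 .122 -10
```

```text
t 9.7 pos [ 0.4801 -0.14    0.2138] rpy [-180.   -0.  -10.] mm [ 2.4  2.6 91.8] SHARE [0.0029 0.0032 0.1148] turn 0.0004 rows 2.2031402239528 F [ 0.9 -0.6 -0.1]
```

View pics/l1.png

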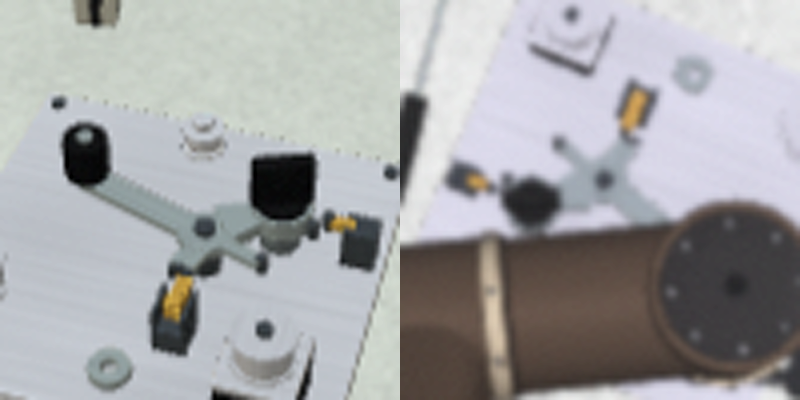

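The scene crop shows the knob bar now broadside at (283, 185) and the cam clear of the arm. The roller, at (86, 150), hasn't moved. Next I'll lower the closed fingers behind it.

>>> send_rows --deltas '[[[0.001,0.003,0.03],0],[[0.003,0.003,0.06],0],[[0.003,0.003,0.09],0],[[0.003,0.003,0.115],0],[[0.003,0.003,0.115],0]]'

```text
clock: 10.12
tool_pos: [0.4797, -0.1429, 0.1183]
orientation: [179.9, 0.4, -10.0]
force: [-0.6, -0.5, -0.5]
opening: 0.0006
gripper_force: 0.0
```

```bash
python3 go.py .516 -.148 .122 -10
```

```text
t 10.12 pos [ 0.4797 -0.1429  0.1183] rpy [179.9   0.4 -10. ] mm [36.6 -1.3 -3.9] SHARE [ 0.0457 -0.0016 -0.0049] turn 0.0002 rows 0.8825384205069884 F [-0.6 -0.5 -0.5]
```

>>> send_rows --deltas '[[[0.01,0,0],0],[[0.02,0,0],0],[[0.03,-0.001,0],0],[[0.037,-0.001,0],0],[[0.043,-0.001,0],0]]'

```text
clock: 10.53
tool_pos: [0.5176, -0.1481, 0.1227]
orientation: [-180.0, -0.1, -9.9]
force: [0.2, -0.3, 0.3]
opening: 0.0001
gripper_force: 0.0
```

```bash
python3 go.py .539 -.161 .122 -10
```

```text
t 10.53 pos [ 0.5176 -0.1481  0.1227] rpy [-1.8e+02 -1.0e-01 -9.9e+00] mm [23.2  9.   0.8] SHARE [0.0291 0.0113 0.001 ] turn 0.0014 rows 0.598386982001839 F [ 0.2 -0.3  0.3]
```

Next I'll push along the arc, taking it to about 0.2 rad first.

>>> send_rows --deltas '[[[0.004,0.002,0],0],[[0.01,0.005,0],0],[[0.016,0.008,0],0],[[0.022,0.01,0],0],[[0.028,0.011,0],0]]'

```text
clock: 10.95
tool_pos: [0.5332, -0.1614, 0.1211]
orientation: [179.9, 0.4, -9.9]
force: [-13.0, -1.8, 5.7]
opening: 0.0002
gripper_force: 5.7
```

```bash
python3 go.py .57 -.1721 .122 -10; python3 st.py
```

```text
t 10.95 pos [ 0.5332 -0.1614  0.1211] rpy [179.9   0.4  -9.9] mm [38.   4.2 -1.2] SHARE [ 0.0476  0.0052 -0.0015] turn 0.0008 rows 0.9181537352384394 F [-13.   -1.8   5.7]
[-0.87  4.5   0.02] [  3.3  19.6 -26.1  -0.  -44.7  76.8] 0.00021407357188927637 5.715348720904103
```

>>> send_rows --deltas '[[[0.005,0.001,0],0],[[0.01,0.001,0],0],[[0.014,0.002,0],0],[[0.018,0.003,0],0],[[0.022,0.003,0],0]]'

```text
clock: 11.37
tool_pos: [0.5489, -0.1673, 0.1202]
orientation: [179.9, 0.6, -10.0]
force: [-11.8, -4.9, 1.2]
opening: 0.0002
gripper_force: 5.3
```

```bash
python3 go.py .585 -.174 .122 -10; python3 st.py
```

```text
t 11.37 pos [ 0.5489 -0.1673  0.1202] rpy [179.9   0.6 -10. ] mm [36.7  0.3 -2.2] SHARE [ 0.0459  0.0004 -0.0027] turn 0.0003 rows 0.882224048778396 F [-11.8  -4.9   1.2]
[-2.15  4.18 -0.08] [  2.6  21.  -23.9  -0.  -45.6  77.5] 0.0002216889595083811 5.335723618045449
```

>>> send_rows --deltas '[[[0.005,0.001,0],0],[[0.01,0.001,0],0],[[0.015,0.002,0],0],[[0.02,0.002,0],0],[[0.025,0.002,0],0]]'

```text
clock: 11.78
tool_pos: [0.5686, -0.1725, 0.1201]
orientation: [179.9, 0.5, -10.0]
force: [-10.9, -5.6, 1.3]
opening: 0.0006
gripper_force: 5.3
```

```bash
python3 look.py pics/l2.png; python3 go.py .585 -.174 .122 -10; python3 st.py
```

```text
t 11.88 pos [ 0.569  -0.1725  0.1201] rpy [179.9   0.5 -10. ] mm [16.  -1.3 -2.1] SHARE [ 0.02   -0.0016 -0.0026] turn 0.0003 rows 0.3876142669850206 F [-10.2  -4.8  -0.4]
[-2.05  3.81 -0.1 ] [  2.   22.6 -21.3   0.  -46.6  78. ] 0.0005499067889897014 4.985530364792794
```

View pics/l2.png

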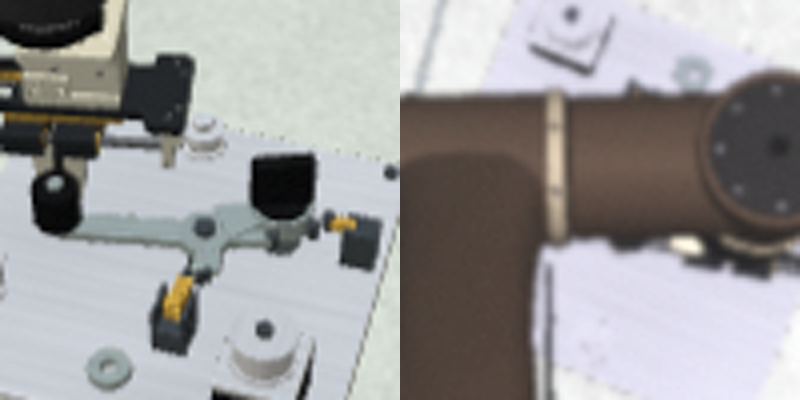

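The roller, at (55, 185) in the scene crop, has swung with the fingers, and the knob is unchanged. I'll push the remaining 16 mm.

>>> send_rows --deltas '[[[0.005,0,0],0],[[0.01,0,0],0],[[0.015,-0.001,0],0],[[0.02,-0.001,0],0],[[0.02,-0.001,0],0]]'

```text
clock: 12.3
tool_pos: [0.5849, -0.1745, 0.12]
orientation: [179.9, 0.5, -10.0]
force: [-11.2, -5.9, 1.1]
opening: 0.0002
gripper_force: 5.0
```

```bash
python3 look.py pics/l3.png; python3 go.py .585 -.174 .122 -10; python3 st.py; python3 -c "
from h import *
s=ctrl.snapshot('scene');print(proj(s,(.597,-.07,.06)).astype(int))"
```

```text
t 12.4 pos [ 0.5845 -0.1744  0.12  ] rpy [179.9   0.5 -10. ] mm [ 0.4 -0.5 -2. ] SHARE [ 0.0006 -0.0006 -0.0025] turn 0.0003 rows 0.05043959180233011 F [-10.8  -5.7   0.8]
[-2.04  3.97 -0.04] [  1.7  23.9 -19.2   0.  -47.5  78.3] 0.0005061263524511414 5.019443999044597
[252 214]
```

View pics/l3.png

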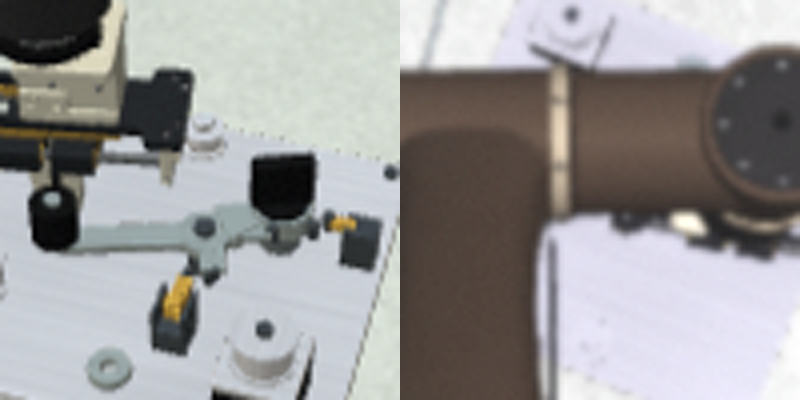

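```bash
python3 - <<'E'
from h import *
import pickle
s=pickle.load(open("S.pkl","rb"))["scene"];piv=np.array([.6179,-.0689])
for px in((223.1,197.4),(214.9,213.6)):
    r=atz(s,px,.087)[:2];d=r-piv;print(r,np.linalg.norm(d),np.degrees(np.arctan2(d[1],d[0])))
for th in(.5,.55,.6,.64,.68,.72):
    q=np.radians(-22.13)+np.arctan2(-105,-33)+th;print(th,proj(s,[*(piv+.11*np.array([np.cos(q),np.sin(q)])),.087]))
E
```

```text
[ 0.5443813  -0.15414076] 0.11256548127923463 -130.77720821148506
[ 0.61217073 -0.17897406] 0.1102230601256276 -92.97951041736906
0.5 [215.61129139 209.90804526]
0.55 [215.30108657 211.225484  ]
0.6 [215.08257173 212.5577142 ]
0.64 [214.97491388 213.63205219]
0.68 [214.92778784 214.71220889]
0.72 [214.94187615 215.79649112]
```

```bash
python3 -c "
from plant import ctrl
print(ctrl.close_job())"
```

```text
the job is handed in; nothing more can be done
None
```

The job is handed in: the knob was turned about 61° clockwise, past its detent, and the fingers are holding the roller at about 0.64 rad with a steady push of about 12 N; I saw no bystander moved in the pictures taken.

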